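Weigh out a set of wheel hubs on the sprung scale

ROBOT

A 6-joint arm with a two-finger parallel gripper is mounted at the origin on the work surface. World frame = base frame: x ahead of the robot, y to its left, z up, the work surface at z = 0. Lengths are in mm, angles in rad, forces in N, time in s.
With the tool pointing down it reaches from about 375 to 825 mm from the base axis. Payload 5.5 kg.
Tool frame: the origin (TCP) lies between the finger pads; the fingertips stand 17 mm ahead of it and the grasp point (between the pads) lies 2 mm behind it; z points along the fingers, y is the line along which they close (so a half turn about z gives the same grasp; the last joint's range is limited). The gripper opens to 85 mm and grips with 20 to 120 N. Pads are 22 mm wide; open, the fingers measure 114 mm over their backs; the gripper's body (76 mm by 85 mm) begins 54 mm behind the grasp point. The pads swing forward as they close: fully open they stand 13 mm farther back than shut.
Start: joints at [-1.28, 0.314, -0.047, 1.21, 0, 1.571], TCP at [172.028, -574.805, 248.299] pointing down, gripper open.
Joint ranges: [-2.67, 2.67], [-0.69, 1.73], [-1.03, 1.25], [-2.08, 2.16], [-1.42, 1.45], [-3.14, 3.14]. Speed limits (rad/s): [2.39, 2.39, 3.01, 3.14, 3.14, 3.14].

INTERFACE

Orientations are given as a unit quaternion [w, x, y, z].
In Python, from rig import r gives the robot as it stands. Calls block until the motion is done:
- r.movep(position, orientation): joint-space move of the TCP to a pose.
- r.movel(position, v=150, frame=None, force_limit=None): straight line of the TCP; frame=None keeps the orientation; v is the mean speed in mm/s. With force_limit (N) it stops when the force on the tool has changed by that much, and returns True; else False.
- r.movej(angles): joint-space move.
- r.command_gripper(opening, grasp_force=None): opening from 0.0 (shut) to 1.0 (fully open); grasp_force is the grip in N (None keeps the last); returns when the fingers have stopped.
- r.hold(seconds).
- r.ik(position, orientation): joint angles nearest the present ones, or None.
- r.sense(): the state.
- r.capture(name): name is "side" or "top" or "wrist"; returns a dict with "pixels" (384x512x3 uint8, red, green, blue), "z_map" (384x512 float32, mm along the optical axis (not along the pixel's ray), 0 where there is no reading), "K" (3x3 intrinsics, pixels), "cam_to_world" (4x4, takes a point from camera to world coordinates); the wrist camera has in their place "tool_from_camera" (4x4, takes a point from camera to tool coordinates, whose origin is the TCP and whose axes are the flange's). Camera axes: x right, y up, looking along -z (the intrinsics and any distortion apply to the point x, -y, -z); pixel columns grow to the right and rows downward; lengths in mm; the calibration is good to about 2 mm. A picture is of the moment at which its call begins: read the wrist's pose just before it.
A pose or a line that the arm cannot do raises r.MotionError and nothing moves.
- r.finish_job(): hands the job in; it is judged then, once.
Trained networks look in the newest picture that a camera, given by its name, has taken for a name from the list of things; names that differ only in an ending like _2 or _b are one class to them, and where a whole thing is asked for, a point or a joint stands for the part that bears it (a point fixed in the world has none). Each returns a list of dicts, best first, with "score" (0 to 1); they miss things now and then, are a little off and sometimes report something else, mostly with a low value. They report only what shows in the picture. A call takes as long as a camera call. They do not tell look-alikes from the thing itself.
- r.boxes_of(camera, name): "extent" ([left, top, right, bottom] in pixels, round what is visible of it).
The state is a dict: "time_s": time; "q": joint angles; "joint_vel": joint speeds; "tau": joint torques, N m; "ee_pos": TCP position; "tool_rot": TCP orientation; "ft_force": force on the tool from outside, world axes, zero at the start; "wrist_torque": the same for the moment, N m; "gripper_width": opening from 0.0 (shut) to 1.0 (fully open); "finger_force": force on a finger pad.
Only numpy, scipy, OpenCV 4.12 (cv2) and the standard library are available. Lean on these libraries where they do the work, as an engineer would, in place of code of your own. Each camera call takes 0.05 s, during which the arm holds its last target. There are 200 camera calls.

TASK

Make up a weighed set of luggage-wheel hubs: put grey hubs one at a time over the spindle of the spring scale until the scale's red pointer has sunk to rest in the green band. The hubs differ in weight; ease each one down until the pan itself carries it before you let go, so that the pan never drops, springs back or hits its bottom stop. Leave the spare hubs, the scale and everything else on the desk where they are.

Things in the scene. Friction and masses are not known exactly. Their poses are not given: they have to be found in the camera images.
- scale: blue spring scale standing on the desk: base 120 x 100 x 45 high, origin under its centre; the pan rides on a stem over the origin. A white gauge plate 42 wide, 110 high stands 82 beyond the origin along the scale's own +x axis; it carries a green band, from 62 to 82 above the desk. The red pointer on the pan passes in front of the band.
- scale_pan (a joint): how far the sprung pan has sunk, in m: 0 empty, 0.050 at its bottom stop. The red pointer is in the green band from 0.020 to 0.040. Spring 300 N/m (1 N sinks it 3.3 mm) with light damping, so a hub that is let go before the pan carries it drops and bounces
- pan_seat (a point): centre of the upper face of the steel pan (diameter 54, 6 thick), at the foot of its spindle; 105 above the desk when the pan is empty, and sinks with it. Hubs stack here, lowest on the pan, each next one on top of it
- spindle_tip (a point): tip of the upright steel spindle on the pan, 74 above pan_seat; diameter 13, tapering to 6 over the last 10; it sinks with the pan
- hub_a: grey luggage-wheel hub lying flat on the desk: a plain ring, outer diameter 58, 30 high, bore diameter 18 right through, origin at the centre of its underside, z up. All four look alike but some have a hollow core and some a steel one: each weighs from 0.17 to 0.56 kg, unknown beforehand
- hub_b: grey luggage-wheel hub lying flat on the desk: a plain ring, outer diameter 58, 30 high, bore diameter 18 right through, origin at the centre of its underside, z up. All four look alike but some have a hollow core and some a steel one: each weighs from 0.17 to 0.56 kg, unknown beforehand
- hub_c: grey luggage-wheel hub lying flat on the desk: a plain ring, outer diameter 58, 30 high, bore diameter 18 right through, origin at the centre of its underside, z up. All four look alike but some have a hollow core and some a steel one: each weighs from 0.17 to 0.56 kg, unknown beforehand
- hub_d: grey luggage-wheel hub lying flat on the desk: a plain ring, outer diameter 58, 30 high, bore diameter 18 right through, origin at the centre of its underside, z up. All four look alike but some have a hollow core and some a steel one: each weighs from 0.17 to 0.56 kg, unknown beforehand
- trunk_lock: bystander: gold-coloured trunk lock plate, 50 x 75 x 24 high, lying flat; origin under its centre
- handle_cap: bystander: chrome cap of a telescoping handle, about 48 x 100 x 22 high; origin under its centre
- shackle: bystander: bronze U-shaped padlock shackle, about 73 x 46 x 10 high, lying flat; origin between its legs
- padlock: bystander: brass padlock, 82 x 44 x 20 high, lying flat; origin under its body
- driver: bystander: screwdriver 170 long, lying; origin near its middle
- oil_tin: bystander: small oil can, diameter 48, 75 high, standing; origin under its centre
Mind the look-alikes: they are no part of the job. What is shaped like the scale but orange or pink is not meant. Leave any purple look-alike of the hub_c alone.

How it is judged (in metres and radians):
On the way:
1. the first hub alone sinks the pan by 4.5 to 18.7 mm, with the robot touching nothing (value of joint scale_pan between 0.0045 and 0.0187 m and ((horizontal distance between hub_a and pan_seat below 0.006 m and angle between hub_a's own z axis and vertical below 0.08 rad and z of hub_a in the frame of pan_seat between -0.003 and 0.065 m) or (horizontal distance between hub_b and pan_seat below 0.006 m and angle between hub_b's own z axis and vertical below 0.08 rad and z of hub_b in the frame of pan_seat between -0.003 and 0.065 m) or (horizontal distance between hub_c and pan_seat below 0.006 m and angle between hub_c's own z axis and vertical below 0.08 rad and z of hub_c in the frame of pan_seat between -0.003 and 0.065 m) or (horizontal distance between hub_d and pan_seat below 0.006 m and angle between hub_d's own z axis and vertical below 0.08 rad and z of hub_d in the frame of pan_seat between -0.003 and 0.065 m)) and contact force between each of the arm, the fingers and anything else below 0.1 N), for 0.3 s.
At the end, for the whole second after the job is handed in: the pointer rests in the green band (pan sunk 20 to 40 mm, 1 mm of grace either way), still; every hub either lies level on the spindle (within 6 mm of its axis, seated on the pan or on the hubs below) or is within 20 mm of where it began (value of joint scale_pan between 0.019 and 0.041 m and velocity of joint scale_pan between -0.005 and 0.005 m/s and ((horizontal distance between hub_a and pan_seat below 0.006 m and angle between hub_a's own z axis and vertical below 0.08 rad and z of hub_a in the frame of pan_seat between -0.003 and 0.065 m) or distance of hub_a from where it was at the start of the episode below 0.02 m) and ((horizontal distance between hub_b and pan_seat below 0.006 m and angle between hub_b's own z axis and vertical below 0.08 rad and z of hub_b in the frame of pan_seat between -0.003 and 0.065 m) or distance of hub_b from where it was at the start of the episode below 0.02 m) and ((horizontal distance between hub_c and pan_seat below 0.006 m and angle between hub_c's own z axis and vertical below 0.08 rad and z of hub_c in the frame of pan_seat between -0.003 and 0.065 m) or distance of hub_c from where it was at the start of the episode below 0.02 m) and ((horizontal distance between hub_d and pan_seat below 0.006 m and angle between hub_d's own z axis and vertical below 0.08 rad and z of hub_d in the frame of pan_seat between -0.003 and 0.065 m) or distance of hub_d from where it was at the start of the episode below 0.02 m)); the robot touches nothing.
It fails at once if the pan drops or springs back faster than 50 mm/s (a hub dropped, let go too early, or pressed and let spring) (velocity of joint scale_pan above 0.05 m/s or velocity of joint scale_pan below -0.05 m/s).
It fails at once if the pan is driven to its bottom stop (sunk more than 48 mm) (value of joint scale_pan above 0.048 m).
It fails at once if more than 25 N on the scale (contact force between scale and hub_a above 25 N or contact force between scale and hub_b above 25 N or contact force between scale and hub_c above 25 N or contact force between scale and hub_d above 25 N or contact force between scale and the fingers above 25 N or contact force between scale and the arm above 25 N).
It fails at once if another thing on the desk is moved by more than 30 mm (distance of any of trunk_lock, handle_cap, shackle, padlock, driver, oil_tin from where it was at the start of the episode above 0.03 m).
It also fails if it takes over 72 s, if anything falls off the work surface, if the arm or the gripper's body presses on something with over 40 N, if the wrist force passes 120 N, or if a joint passes its speed limit or range.

## Working session

There is one attempt and no reset: what is moved stays moved. The work goes in short steps, each a Python script; the robot and the scene stay as the last script left them, time stands still between calls to the robot, and variables do not carry over. Pictures are saved under pics/ and viewed, at most 10 in all, crops included, and the job is handed in when it is done.

```bash
mkdir -p pics; ls
cat > h.py <<'E'
import numpy as np, cv2
from rig import r
def cap(n):
    return r.capture(n)
def world(c, u, v, T=None):
    z=c["z_map"][v,u]; K=c["K"]
    u=np.asarray(u,float); v=np.asarray(v,float)
    p=np.stack([(u-K[0,2])/K[0,0]*z, -(v-K[1,2])/K[1,1]*z, -z, np.ones_like(z)],-1)
    return (p@(c["cam_to_world"] if T is None else T).T)[...,:3]
def save(c,f): cv2.imwrite("pics/"+f, c["pixels"][...,::-1])
E
python3 - <<'E'
from h import *
for n in("top","side"):
    c=cap(n); save(c,n+".png"); np.savez(n,**c)
    print(n,c["K"].round(1).tolist(),c["cam_to_world"].round(3).tolist())
    for k in("hub_a","scale","pan_seat"):
        for d in r.boxes_of(n,k): print(k,np.round(d["extent"],1).tolist(),round(d["score"],2))
print(r.sense())
E
```

```text
pics
top [[497.3, 0.0, 245.1], [0.0, 497.3, 183.6], [0.0, 0.0, 1.0]] [[0.011, 0.998, -0.061, 422.88], [-1.0, 0.012, 0.006, -1.709], [0.007, 0.061, 0.998, 1609.209], [0.0, 0.0, 0.0, 1.0]]
hub_a [142.2, 200.3, 159.3, 219.9] 0.81
hub_a [302.9, 117.2, 321.3, 132.6] 0.69
hub_a [146.9, 137.6, 163.8, 158.5] 0.68
hub_a [282.4, 143.3, 298.1, 158.1] 0.67
hub_a [313.7, 148.4, 332.9, 163.3] 0.63
hub_a [318.3, 187.6, 336.2, 207.1] 0.59
scale [224.2, 138.4, 262.4, 194.2] 0.97
scale [190.8, 210.3, 228.1, 260.9] 0.8
scale [278.0, 219.2, 318.7, 272.4] 0.57
scale [309.8, 147.6, 335.4, 167.4] 0.16
pan_seat [235.9, 159.7, 253.4, 180.0] 0.87
pan_seat [293.4, 240.8, 310.5, 260.9] 0.79
pan_seat [196.6, 211.8, 216.6, 250.8] 0.66
side [[415.3, 0.0, 255.5], [0.0, 415.3, 193.8], [0.0, 0.0, 1.0]] [[-0.999, 0.044, -0.027, 501.146], [-0.051, -0.767, 0.639, 736.972], [0.007, 0.64, 0.769, 1031.169], [0.0, 0.0, 0.0, 1.0]]
hub_a [197.6, 298.3, 220.9, 322.1] 0.97
hub_a [220.4, 172.5, 242.1, 193.7] 0.86
hub_a [267.3, 148.2, 282.1, 163.9] 0.81
hub_a [225.0, 149.6, 243.7, 168.2] 0.54
scale [286.9, 222.7, 351.8, 273.2] 0.
[... 216 characters left out ...]
e_s': 0.4, 'q': array([-1.28001491e+00,  3.13621855e-01, -4.72672585e-02,  1.21018069e+00,
        2.96936771e-05,  1.57079890e+00]), 'joint_vel': array([ 0.00029572, -0.00063942,  0.00011309, -0.00201266,  0.00108483,
        0.00109753]), 'tau': array([-1.51543500e-04, -5.38836122e+01,  3.39592481e+01,  6.45345732e-03,
        6.74025478e-05,  1.57831732e-06]), 'ee_pos': array([ 172.00402856, -574.72435243,  248.15294169]), 'tool_rot': array([-1.37444941e-04,  9.89449553e-01,  1.44877751e-01, -5.12024818e-06]), 'ft_force': array([-0.36727003, -0.43534741,  0.21443622]), 'wrist_torque': array([ 0.02007549, -0.02954095, -0.06995203]), 'finger_force': 0.0, 'gripper_width': 0.9995561234585472}
```

```bash
python3 - <<'E'
import cv2
for n,(a,b,c,d) in dict(top=(110,90,380,290),side=(170,120,420,340)).items():
    i=cv2.imread(f"pics/{n}.png")[b:d,a:c]
    cv2.imwrite(f"pics/{n}_z.png",cv2.resize(i,None,fx=2.7,fy=2.7,interpolation=cv2.INTER_CUBIC))
E
python3 - <<'E'
from h import *
from scipy import ndimage
c=dict(np.load("top.npz")); 
vv,uu=np.mgrid[:384,:512]; P=world(c,uu,vv)
for e in ([142.2,200.3,159.3,219.9],[302.9,117.2,321.3,132.6],[146.9,137.6,163.8,158.5],[282.4,143.3,298.1,158.1],[313.7,148.4,332.9,163.3],[318.3,187.6,336.2,207.1]):
    a,b,x,y=[int(round(t)) for t in e]; s=np.s_[b-3:y+3,a-3:x+3]
    p=P[s].reshape(-1,3); rgb=c["pixels"][s].reshape(-1,3); m=(abs(p[:,2]-30)<6)
    q=p[m]; print(m.sum(), q.mean(0).round(1), ((q.min(0)+q.max(0))/2).round(1),(q.max(0)-q.min(0)).round(1), np.median(rgb[m],0), "zmax",p[:,2].max().round(0))
E
```

```text
216 [432.3 293.5  29.9] [433.2 294.   30. ] [54.  54.9 12. ] [95. 92. 85.] zmax 1609.0
30 [ 709.1 -219.2   26.1] [ 710.4 -220.8   27.8] [33.1 38.7  7.4] [136. 114.  45.] zmax 1609.0
211 [627.9 283.2  30.2] [628.  284.4  30. ] [55.8 58.6 11.9] [95. 92. 85.] zmax 1609.0
202 [ 620.1 -152.1   30.4] [ 621.9 -151.9   29.9] [52.6 55.1 11.3] [ 97.   51.5 104. ] zmax 1609.0
205 [ 611.4 -254.4   30.4] [ 612.1 -254.2   30. ] [55.2 55.2 12. ] [99. 97. 89.] zmax 1609.0
210 [ 475.9 -279.    30.3] [ 476.3 -278.9   30.1] [57.4 57.9 11.8] [102.  99.  91.] zmax 1609.0
```

View pics/top_z.png

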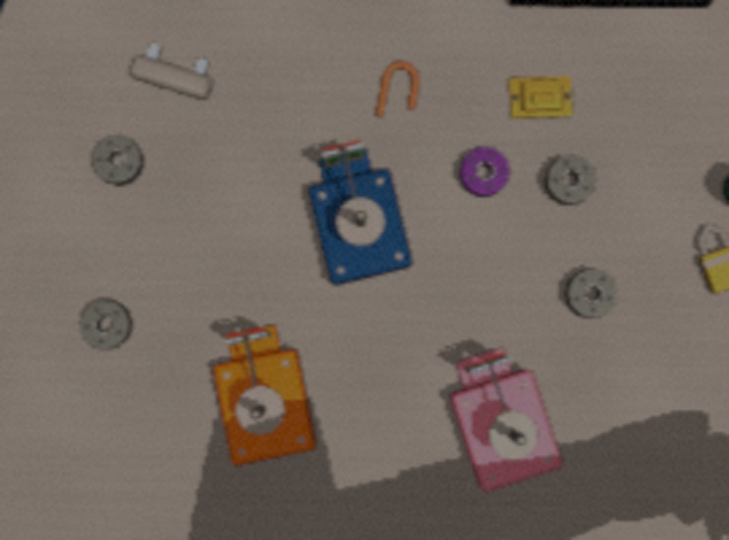

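View pics/side_z.png

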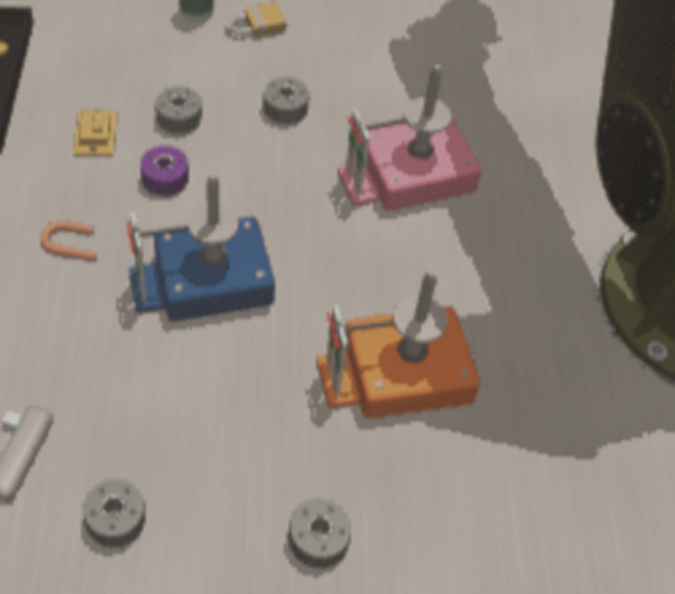

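The blue scale is at top px (243,171), with its gauge toward +x. The grey hubs are at (150,210), (155,148), (323,156) and (327,197); the purple decoy is at (290,151). Next I locate the scale and go for a close wrist view.

```bash
cat >> h.py <<'E'
from scipy.spatial.transform import Rotation as R
def quat(yaw):  # tool down, tool y axis at world angle yaw+90deg
    q=(R.from_euler('z',yaw)*R.from_euler('x',np.pi)).as_quat(); return np.array([q[3],q[0],q[1],q[2]])
def wristT():
    s=r.sense(); q=s["tool_rot"]; T=np.eye(4); T[:3,:3]=R.from_quat([q[1],q[2],q[3],q[0]]).as_matrix(); T[:3,3]=s["ee_pos"]
    c=cap("wrist"); return c, T@c["tool_from_camera"]
def cloud(c,T=None):
    vv,uu=np.mgrid[:384,:512]; return world(c,uu,vv,T)
def ft(n=10):
    F=[]
    for _ in range(n): F.append(r.sense()["ft_force"]); r.hold(0.02)
    return np.mean(F,0),np.std(F,0)
E
python3 - <<'E'
from h import *
c=dict(np.load("top.npz")); P=cloud(c); rgb=c["pixels"].astype(int)
m=np.zeros((384,512),bool); m[130:205,215:270]=1; m&=c["z_map"]>0
b=m&(abs(P[...,2]-45)<6)&(rgb[...,2]>rgb[...,0]+25)
rc=cv2.minAreaRect(P[b][:,:2].astype(np.float32)); print("base",rc)
p=P[m&(abs(P[...,2]-105)<7)]; print("pan",len(p),((p.min(0)+p.max(0))/2).round(1),(p.max(0)-p.min(0)).round(1))
t=P[m&(P[...,2]>125)]; print("high",t.round(0)[:25].tolist())
E
```

```text
base ((551.4813232421875, -3.7424392700195312), (118.1910629272461, 96.0179443359375), 14.765607833862305)
pan 278 [583.6   2.7 105.2] [116.7  68.   13.6]
high [[556.0, -1.0, 169.0], [555.0, -4.0, 175.0], [555.0, -6.0, 180.0], [556.0, -9.0, 166.0], [552.0, -1.0, 180.0], [552.0, -4.0, 179.0], [552.0, -9.0, 176.0], [550.0, -1.0, 173.0], [550.0, -4.0, 172.0], [549.0, -7.0, 180.0], [550.0, -9.0, 173.0], [547.0, -1.0, 172.0], [547.0, -4.0, 173.0], [546.0, -7.0, 177.0], [547.0, -10.0, 168.0], [547.0, -1.0, 140.0], [545.0, -4.0, 160.0], [545.0, -7.0, 160.0], [547.0, -10.0, 138.0], [545.0, -4.0, 129.0]]
```

Run:
```python
from h import *
q=quat(0.258)
r.movep([551,-4,300],q)
r.hold(0.3)
c,T=wristT(); save(c,"w_scale.png"); np.savez("w_scale",T=T,**c)
print(c["tool_from_camera"].round(3).tolist(), c["K"].round(1).tolist(), r.sense()["q"].round(2), r.sense()["ee_pos"],ft())
P=cloud(c,T); ok=c["z_map"]>0
t=P[ok&(P[...,2]>160)&(np.hypot(P[...,0]-551,P[...,1]+4)<40)]; print("tip",len(t),t.mean(0) if len(t) else 0, ((t.min(0)+t.max(0))/2), t.max(0)-t.min(0))
p=P[ok&(abs(P[...,2]-105)<5)&(np.hypot(P[...,0]-551,P[...,1]+4)<40)];print("pan",len(p),(p.min(0)+p.max(0))/2,p.max(0)-p.min(0),np.median(p[:,2]))
print(r.sense()["time_s"])
```

```text
[[0.001, 0.948, 0.317, 81.199], [1.0, -0.001, -0.001, -0.66], [-0.0, 0.317, -0.948, -125.584], [0.0, 0.0, 0.0, 1.0]] [[334.6, 0.0, 259.3], [0.0, 334.6, 193.1], [0.0, 0.0, 1.0]] [-0.01  0.21 -0.07  1.29 -0.    2.88] [551.00299767  -4.28652029 299.98844628] (array([0.19887558, 0.10664954, 0.01356828]), array([0.64909772, 0.31490285, 0.39127259]))
tip 6591 [ 5.64256202e+02 -5.55397991e-01  3.54644009e+02] [561.81768318  -1.2187698  264.26178932] [ 30.80900768  74.26532898 208.50089398]
pan 1905 [556.72817501  -2.00758796 104.70982503] [64.88452795 53.39057504  8.78810144] 105.07113338869988
3.3583
```

View pics/w_scale.png

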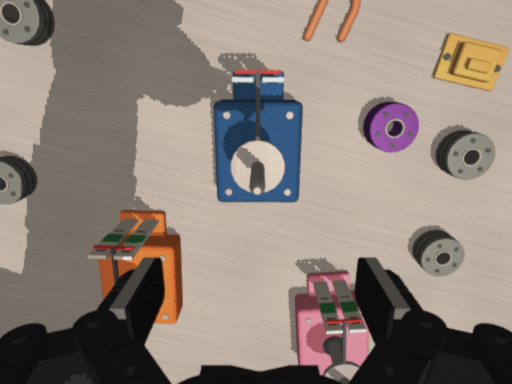

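The wrist view shows the blue scale with its pan centred near (258,166) and the spindle tip at (257,191). I now refine the spindle axis and the view of the hubs from the same frame.

Run:
```python
from h import *
c=dict(np.load("w_scale.npz")); T=c["T"]; P=cloud(c,T); ok=c["z_map"]>0; rgb=c["pixels"].astype(int)
win=np.zeros_like(ok); win[100:205,205:310]=1
t=P[ok&win&(P[...,2]>172)&(P[...,2]<185)]; print("tip",len(t),t.mean(0),t.max(0)-t.min(0))
for lo in(115,130,145,160):
    s=P[ok&win&(P[...,2]>lo)&(P[...,2]<lo+15)&(np.hypot(P[...,0]-551,P[...,1]+4)<15)]; print(lo,len(s),s.mean(0).round(1))
m=(ok&win&(abs(P[...,2]-105)<4)&(rgb.min(-1)>150)).astype(np.uint8)
cn=max(cv2.findContours(m,0,1)[0],key=cv2.contourArea); h=cv2.convexHull(cn)[:,0]
q=np.array([P[v,u] for u,v in h]); (x,y),rad=cv2.minEnclosingCircle(q[:,:2].astype(np.float32)); print("pan",x,y,rad, m.sum())
b=ok&win&(abs(P[...,2]-45)<5)&(rgb[...,2]>rgb[...,0]+25); print(cv2.minAreaRect(P[b][:,:2].astype(np.float32)))
g=ok&(abs(P[...,2]-30)<2.5)&(rgb.max(-1)-rgb.min(-1)<30)
for hx,hy in((612,-254),(476,-279),(628,284),(433,294)):
    s=P[g&(np.hypot(P[...,0]-hx,P[...,1]-hy)<42)]
    if len(s)>50:
        print(hx,hy,len(s),((s.min(0)+s.max(0))/2).round(1),(s.max(0)-s.min(0)).round(1))
```

```text
tip 142 [552.41974399  -1.601161   176.4729403 ] [10.37520055 10.58718954  8.84360562]
115 52 [555.8  -1.1 122.4]
130 58 [555.8  -0.8 137.6]
145 68 [555.7  -0.6 152.5]
160 138 [554.4  -1.2 169.6]
pan 552.150634765625 -3.3530173301696777 26.342933654785156 1485
((551.8817138671875, -1.436126708984375), (117.4848403930664, 98.01457977294922), 14.67177677154541)
612 -254 1620 [ 610.9 -251.    30. ] [57.3 57.5  5. ]
476 -279 1208 [ 475.7 -276.4   30. ] [57.4 56.9  4.9]
628 284 1349 [622.9 279.5  30. ] [47.5 41.9  4.9]
433 294 759 [432.4 282.8  30. ] [57.1 28.9  5. ]
```

```bash
cat >> h.py <<'E'
def see_hub(x,y,zt):
    c,T=wristT(); P=cloud(c,T); rgb=c["pixels"].astype(int)
    g=(c["z_map"]>0)&(abs(P[...,2]-zt)<3)&(rgb.max(-1)-rgb.min(-1)<30)&(np.hypot(P[...,0]-x,P[...,1]-y)<45)
    s=P[g][:,:2].astype(np.float32)
    (a,b),rad=cv2.minEnclosingCircle(s); mid=(np.percentile(s,.5,axis=0)+np.percentile(s,99.5,axis=0))/2
    print("hub",len(s),(round(a,1),round(b,1),round(rad,1)),mid.round(1)); return c,mid
def pick(x,y,yaw,name):
    q=quat(yaw); r.command_gripper(1.0)
    u=np.array([np.cos(yaw),np.sin(yaw)])
    r.movep([x,y,220],q); r.hold(.15)
    c,m=see_hub(x,y,30); save(c,name+".png")
    assert np.hypot(m[0]-x,m[1]-y)<8
    r.movel([m[0],m[1],60],v=200); r.hold(.1)
    r.movel([m[0],m[1],23],v=80); r.hold(.1); f0=ft(20)[0]
    r.command_gripper(0.0,40); r.hold(.1)
    r.movel([m[0],m[1],60],v=100); r.hold(.2); f1=ft(20)[0]
    s=r.sense(); print("f0",f0,"f1",f1,"mass",(f0-f1)[2]/9.81,"w",s["gripper_width"],s["finger_force"],s["time_s"])
    return m,f0,f1
E
python3 - <<'E'
from h import *
pick(611,-251.5,0.258,"hub1")
E
```

```text
hub 2376 (610.7, -251.3, 28.9) [ 611.2 -251.5]
f0 [-0.12512306 -0.01826121  0.13831951] f1 [-0.10494735  0.15272402 -4.7134061 ] mass 0.4945693799896875 w 0.6691475434509595 43.76492466777563 8.4417
```

```bash
cat >> h.py <<'E'
S=np.array([551.7,-2.1]); YS=0.258
def over():
    p=r.sense()["ee_pos"]; r.movel([p[0],p[1],265],v=250)
    r.movep([S[0],S[1],265],quat(YS))
def lower(zc,f1,steps,v=40):
    """descend in steps to TCP zc, printing force change"""
    z0=r.sense()["ee_pos"][2]
    for z in np.linspace(z0,zc,steps+1)[1:]:
        p=r.sense()["ee_pos"]
        hit=r.movel([S[0],S[1],z],v=v,force_limit=6); f=ft(5)[0]
        print(round(z,1),(f-f1).round(2),hit)
        if hit: return False
    return True
E
python3 - <<'E'
from h import *
over(); r.hold(.2); f1=ft(20)[0]; print("f1",f1); np.save("f1.npy",f1)
c,T=wristT(); save(c,"over1.png")
c=cap("side"); save(c,"side1.png")
im=cv2.imread("pics/side1.png")[100:260,170:330]; w=cv2.imread("pics/over1.png")
cv2.imwrite("pics/both1.png",np.hstack([cv2.resize(im,(384,384)),w[:,90:430]]))
r.movel([S[0],S[1],210],v=100); lower(170,f1,2)
c=cap("side"); save(c,"side2.png"); print(r.sense()["time_s"])
im=cv2.imread("pics/side2.png")[100:260,170:330]
cv2.imwrite("pics/both1.png",np.hstack([cv2.resize(im,(384,384),interpolation=cv2.INTER_CUBIC),w[:,90:430]]))
E
```

```text
f1 [ 0.08844837  0.03062231 -4.82903699]
190.2 [-0.14 -0.17  0.26] False
170.0 [-0.03 -0.13 -0.27] False
13.2667
```

View pics/both1.png

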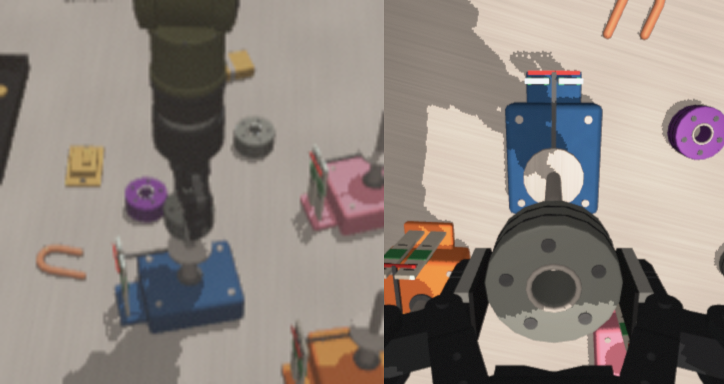

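The hub (left panel, about (185,215)) is threaded on the spindle with no side load. I continue down.

```bash
cat >> h.py <<'E'
def settle(zcontact,f0,W):
    """slow descent through contact until the pan carries the weight W, then trim"""
    r.movel([S[0],S[1],zcontact+4],v=40)
    z=zcontact-W/.3+1; r.movel([S[0],S[1],z],v=7)
    for i in range(5):
        r.hold(.15); f=ft(25)[0]; e=(f-f0)[2]   # >0: pan pushes up on tool
        print("z",round(z,2),"f-f0",(f-f0).round(2),round(r.sense()["time_s"],1))
        if abs(e)<.12: break
        z+=np.clip(e/.3,-4,4); r.movel([S[0],S[1],z],v=7)
    return z
E
python3 - <<'E'
from h import *
f0=np.array([-.12,-.02,.138]); 
settle(128,f0,4.9)
c=cap("side"); save(c,"side3.png"); c,T=wristT(); save(c,"w3.png")
E
```

```text
z 112.67 f-f0 [-1.22  0.36 -0.13] 17.8
z 112.23 f-f0 [-0.75  0.32  0.02] 18.7
```

```bash
cat >> h.py <<'E'
def release(z):
    r.command_gripper(0.0,20); r.hold(.1); print("g20",ft(10)[0].round(2))
    for o in (.70,.74,.8,1.0): r.command_gripper(o)
    r.hold(.4); print("open",ft(15)[0].round(2),r.sense()["gripper_width"],r.sense()["time_s"])
    r.movel([S[0],S[1],z+40],v=60); r.movel([S[0],S[1],270],v=200)
E
python3 - <<'E'
from h import *
release(112.23)
c,T=wristT(); save(c,"w4.png"); P=cloud(c,T)
c2,m=see_hub(S[0],S[1],105-16.3+30)
g=(c["z_map"]>0)&(np.hypot(P[...,0]-S[0],P[...,1]-S[1])<22)&(P[...,2]>105)&(P[...,2]<130); print("hubtop z",np.median(P[g][:,2]))
d=cap("side"); save(d,"side4.png")
im=cv2.imread("pics/side4.png")[150:260,190:300]; w=cv2.imread("pics/w4.png")
cv2.imwrite("pics/both2.png",np.hstack([cv2.resize(im,(384,384),interpolation=cv2.INTER_CUBIC),w[:,90:430]])); print(r.sense()["time_s"])
E
```

```text
g20 [-0.63  0.54  0.41]
open [ 0.07 -0.39  0.16] 1.0001323849726111 20.8667
hub 2883 (551.5, -1.8, 28.7) [551.7  -1.6]
hubtop z 119.53078688476705
22.575
```

View pics/both2.png

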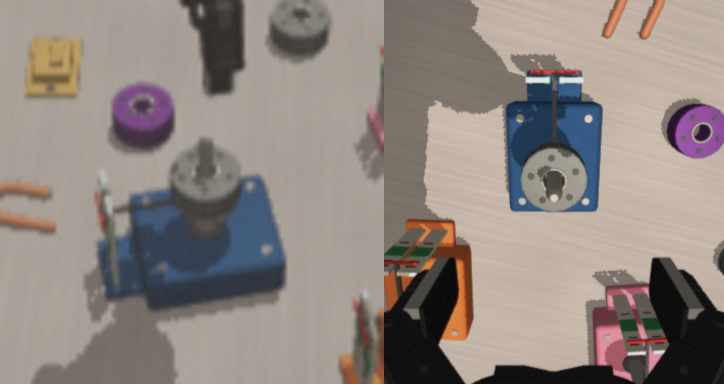

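Hub 1 sits level on the pan, sunk about 16 mm. Next is the second hub.

Run:
```python
from h import *
m,f0,f1=pick(476,-277,0.258,"hub2"); np.savez("h2",f0=f0,f1=f1)
```

```text
hub 2387 (475.8, -276.4, 28.9) [ 476.1 -276.4]
f0 [-0.08502257  0.1396155   0.02117519] f1 [ 0.15703377  0.08223594 -5.36861725] mass 0.5494181888317528 w 0.6544314673587076 43.79553984850645 27.7333
```

0.549 kg gives about 34 mm in total, which is inside the band. I place it.

Run:
```python
from h import *
d=np.load("h2.npz"); f0=d["f0"]
over(); r.hold(.2); f1=ft(20)[0]; W=(f0-f1)[2]; print("W",W)
r.movel([S[0],S[1],197],v=100)
if lower(150,f1,2):
    z=settle(142.5,f0,min(W,5.5)); print(z,r.sense()["time_s"])
```

```text
W 5.435619692597416
173.8 [-0.03 -0.17  0.12] False
150.0 [ 0.12 -0.17  0.06] False
z 125.38 f-f0 [-1.21  0.13  0.  ] 36.8
125.38126769134195 36.7917
```

Run:
```python
from h import *
print((ft(25)[0]-np.load("h2.npz")["f0"]).round(2))
release(125.38)
c,T=wristT(); save(c,"w5.png"); P=cloud(c,T)
see_hub(S[0],S[1],105-34+60)
g=(c["z_map"]>0)&(np.hypot(P[...,0]-S[0],P[...,1]-S[1])<26)&(np.hypot(P[...,0]-S[0],P[...,1]-S[1])>10)&(P[...,2]>110)&(P[...,2]<145); print("hubtop z",np.median(P[g][:,2]))
d=cap("side"); save(d,"side5.png")
im=cv2.imread("pics/side5.png")[150:260,190:300]; w=cv2.imread("pics/w5.png")
cv2.imwrite("pics/both3.png",np.hstack([cv2.resize(im,(384,384),interpolation=cv2.INTER_CUBIC),w[:,90:430]])); print(r.sense()["time_s"])
```

```text
[-1.05  0.01 -0.2 ]
g20 [-0.78 -0.14 -0.35]
open [ 0.   -0.15  0.  ] 1.002085701246794 39.3167
hub 3352 (551.3, -1.8, 28.9) [551.7  -1.7]
hubtop z 131.68024582196057
40.9583
```

View pics/both3.png

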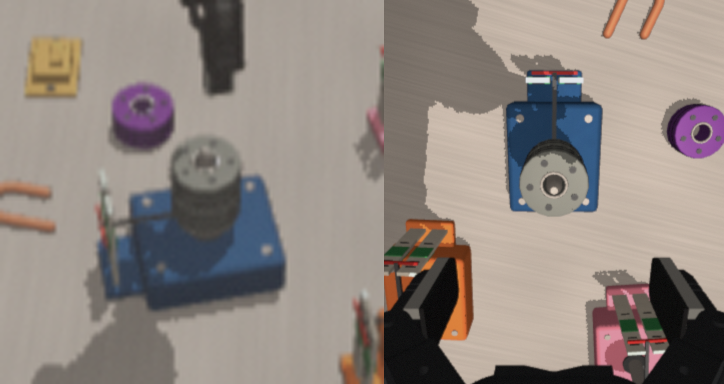

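Both hubs are stacked level and centred, and the pan has sunk about 33 mm, in the green band. I hand it in.

```bash
python3 -c "
from h import *
r.hold(.5); print(r.finish_job())"
```

```text
the job is handed in; nothing more can be done
None
```

I put two hubs (about 0.49 kg and 0.55 kg) on the blue scale; the pan rests about 33 mm down, inside the green band. The job was handed in at about 41.5 s, and no verdict came back.

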